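Change the birds' chew toys

TASK

Toy change for our three birds: take yesterday's lime acrylic foot toy out of the medium dish and lay it in the blue wash tub before that dish gets its new toy, and give each bird a fresh cedar block pair of its size, lying flat inside the dish: the small pair in the small dish, the medium pair in the medium dish, the large pair in the large dish. Set every toy down rather than dropping it, and leave the bell and the violet bead ring where they are.

Things in the scene. Friction and masses are not known exactly. Their poses are not given: they have to be found in the camera images.
- cedar_small: toy of two red-brown cedar cubes of 18 mm, 8 mm apart on an 8 mm steel bolt: 44 x 18 x 18 mm (the smallest of three such pairs), steel cap nuts 3 mm proud at the ends. Loose on the counter. Origin at the toy's middle, 9 mm above the counter at the start; x along the bolt, z up. Pinch across y over the middle, the pads bearing on both cubes.
- cedar_medium: toy of two red-brown cedar cubes of 26 mm, 8 mm apart on an 8 mm steel bolt: 60 x 26 x 26 mm (the middle one of three such pairs), steel cap nuts 3 mm proud at the ends. Loose on the counter. Origin at the toy's middle, 13 mm above the counter at the start; x along the bolt, z up. Pinch across y over the middle, the pads bearing on both cubes.
- cedar_large: toy of two red-brown cedar cubes of 36 mm, 8 mm apart on an 8 mm steel bolt: 80 x 36 x 36 mm (the largest of three such pairs), steel cap nuts 3 mm proud at the ends. Loose on the counter. Origin at the toy's middle, 18 mm above the counter at the start; x along the bolt, z up. Pinch across y over the middle, the pads bearing on both cubes.
- lime_toy: lime-green acrylic foot toy like a barbell: two square plates 30 x 30 x 8 mm on the ends of a round bar 14 mm in diameter; 60 mm long, 44 mm of bar free between the plates. Loose, lying flat in the medium dish at the start. Origin at the middle of the bar, 15 mm above the dish's inner floor; x along the bar, z up. Pinch across the bar's middle.
- dish_small: round shallow stainless dish (the smallest of three) on a black silicone foot that holds it fixed: rim 104 mm across outside, 22 mm high, 3 mm walls leaning slightly outwards, flat inner floor 85 mm across and 7 mm above the counter. Origin at the centre of its underside.
- dish_medium: round shallow stainless dish (the middle one of three) on a black silicone foot that holds it fixed: rim 134 mm across outside, 24 mm high, 3 mm walls leaning slightly outwards, flat inner floor 112 mm across and 7 mm above the counter. Origin at the centre of its underside. The lime toy lies in it at the start.
- dish_large: round shallow stainless dish (the largest of three) on a black silicone foot that holds it fixed: rim 168 mm across outside, 28 mm high, 3 mm walls leaning slightly outwards, flat inner floor 142 mm across and 7 mm above the counter. Origin at the centre of its underside.
- wash_tub: small blue plastic wash tub, open on top, fixed to the counter: 140 mm along its x, 170 mm along its y, 55 mm high, rim lip reaching 6 mm farther out all round, walls and floor 4 mm thick. Origin at the centre of its underside, on the counter.
- bell: small stainless bell standing on its mouth, 45 mm across and 57 mm high with a wire loop on top; loose, a bystander. Origin at the centre of its underside.
- bead_ring: ring of twelve violet silicone beads lying flat, 74 mm across outside and 16 mm high; loose, a bystander. Origin at its centre, on the counter.
Not all that is in view belongs to the job. What is shaped like the cedar_large but black is not meant. Leave any turquoise look-alike of the cedar_small alone.

How it is judged:
By the outcome, as a careful person would: the job done as asked, in the order asked, and still so for the second after the job is handed in, with the robot touching nothing.
It also fails if it takes over 120 s, if anything falls off the work surface, if the arm or the gripper's body presses on something with over 40 N, if the wrist force passes 120 N, or if a joint passes its speed limit or range.

ROBOT

A 7-joint arm with a two-finger parallel gripper is mounted at the origin on the work surface. World frame = base frame: x ahead of the robot, y to its left, z up, the work surface at z = 0. Lengths are in m, angles in rad, forces in N, time in s.
With the tool pointing down it reaches from about 0.425 to 0.925 m from the base axis. Payload 6.8 kg.
Tool frame: the origin (TCP) lies at the very end of the fingers, on their centre line; the grasp point (between the pads) lies 19 mm behind it; z points along the fingers, y is the line along which they close (so a half turn about z gives the same grasp; the last joint's range is limited). The gripper opens to 85 mm and grips with 20 to 120 N. Pads are 22 mm wide; open, the fingers measure 114 mm over their backs; the gripper's body (76 mm by 85 mm) begins 54 mm behind the grasp point. The pads swing forward as they close: fully open they stand 13 mm farther back than shut.
Start: joints at [-1.444, 0.477, 0.022, 1.555, -0.011, 1.109, -0.083], TCP at [0.157, 0.656, 0.231] pointing down, gripper open.
Joint ranges: [-2.96, 2.96], [-0.34, 2.1], [-1.41, 1.46], [0.24, 2.44], [-1.37, 4.51], [0.17, 1.92], [-2.96, 2.96]. Speed limits (rad/s): [2.39, 2.39, 3.14, 3.14, 3.14, 3.14, 3.14].

INTERFACE

Orientations are given as a unit quaternion [w, x, y, z].
In Python, from station import * gives the robot as it stands.
- The arm moves only by the tool jog_arm, never from a script. Its argument "moves" is one flat list of numbers, 7 for each row, row after row: the shift along the tool's x, y, z normalised to -1 to 1, where 1 is 20 mm, then the turn, a rotation vector about the tool's x, y, z normalised to -1 to 1, where 1 is 4 degrees, then the opening, from 0 (shut) to 1 (fully open). In form: [x, y, z, rx, ry, rz, claw, x, y, z, rx, ry, rz, claw, ...]. A call has exactly 8 rows; each row shifts and turns the commanded pose from where the row before left it, along the tool's axes as they then stand; what a row does not reach is not made up. A row lasts 1/12 s, in which the tool goes at most 41.7 mm and 7.16 degrees, less where a joint would pass 70% of its speed; a pose out of reach is approached as far as the arm can. A call with a number of a shift or a turn outside -1 to 1 is refused whole. A call with a gripper value outside its range is refused whole. The fingers move at their own pace and stop on an object; "grip_force" is the grip in N (left out, the last holds). Time passes only in rows, so rows that do not move let the fingers close, or fill a call up. It gives the time, the measured TCP pose, the force, the opening and the grip force at its end, in the units of the state.
- get_obs(): the state, without advancing time (a new reading comes with each control period).
- read_camera(name): name is "scene" or "side" or "wrist"; returns a dict with "color" (400x640x3 uint8, blue, green, red), "fx", "fy", "cx", "cy" (pixels), "rvec" (rotation vector, rad) and "tvec" (3), from world to camera coordinates, as OpenCV has them. Camera axes: x right, y down, z forward; pixel columns grow to the right and rows downward; lengths in m; the calibration is good to about 2 mm. A picture is of the moment at which its call begins. There is no depth.
- hand_in(): hands the job in; it is judged then, once.
The state is a dict: "t": time; "q": joint angles; "joint_vel": joint speeds; "joint_torque": joint torques, N m; "eef_pos": TCP position; "tool_rot": TCP orientation; "contact_force": force on the tool from outside, world axes, zero at the start; "torque": the same for the moment, N m; "gripper_width": opening from 0.0 (shut) to 1.0 (fully open); "grasp_force": force on a finger pad.
Only numpy, scipy, OpenCV 4.12 (cv2) and the standard library are available. Lean on these libraries where they do the work, as an engineer would, in place of code of your own. Each camera call takes 0.05 s, during which the arm holds its last target. There are 200 camera calls.

## Working session

There is one attempt and no reset: what is moved stays moved. The work goes in short steps, Python scripts to look and compute and a tool call to move; the robot and the scene stay as the last step left them, time stands still between calls to the robot, and variables do not carry over. Pictures are saved under pics/ and viewed, at most 19 in all, crops included, and the job is handed in when it is done.

Besides the shell and the picture viewer there is one more tool, called as name(argument=value, ...), one argument or row to a line, values as JSON. jog_arm: Moves the arm, as the interface text tells. Scaled input: -1 to 1 covers 20 mm each way for a shift and 4 degrees each way for a turn. Its arguments: {"type":"object","properties":{"moves":{"type":"array"},"grip_force":{"type":"number"}},"required":["moves"]}

```bash
ls; mkdir -p pics; python3 - <<'E'
from station import *
import cv2,numpy as np,pickle
d={n:read_camera(n) for n in("scene","side")}
pickle.dump(d,open('v0.pkl','wb'))
for n in d: cv2.imwrite(f'pics/{n}0.png',d[n]['color']); print(n,{k:d[n][k] for k in('fx','cx','cy','rvec','tvec')})
print(get_obs())
E
```

```text
pics
scene {'fx': 371.08062957911346, 'cx': 319.4653016562094, 'cy': 196.46626485790256, 'rvec': array([ 1.50352066,  1.82252116, -0.95063049]), 'tvec': array([ 0.08923036, -0.22800745,  1.51222175])}
side {'fx': 413.69526176980855, 'cx': 320.29228958053926, 'cy': 204.27579341247662, 'rvec': array([ 2.32450332, -0.40056625,  0.1497165 ]), 'tvec': array([-0.42337605,  0.15150446,  0.96018183])}
{'t': 0.1, 'q': array([-1.44408676,  0.47774497,  0.02238516,  1.55634141, -0.01150566,
        1.10932288, -0.08312528]), 'joint_vel': array([ 1.17303624e-03, -5.45459260e-05, -1.99970257e-03, -2.53046172e-03,
        4.40115018e-04, -7.02460134e-04,  1.46324972e-03]), 'joint_torque': array([ 4.53908040e-03, -5.97761965e+01,  1.61380850e+00, -2.81954491e+01,
        1.28335730e-02,  5.00625363e-03, -1.31546358e-06]), 'eef_pos': array([0.15695425, 0.65594628, 0.23041003]), 'tool_rot': array([-2.98961212e-05,  1.17157767e-01,  9.93112957e-01, -8.43395213e-04]), 'contact_force': array([ 0.96731282, -0.61384445,  0.36691143]), 'torque': array([-0.01170734,  0.01524618, -0.00523346]), 'grasp_force': 0.0, 'gripper_width': 1.0000730388373786}
```

View pics/scene0.png

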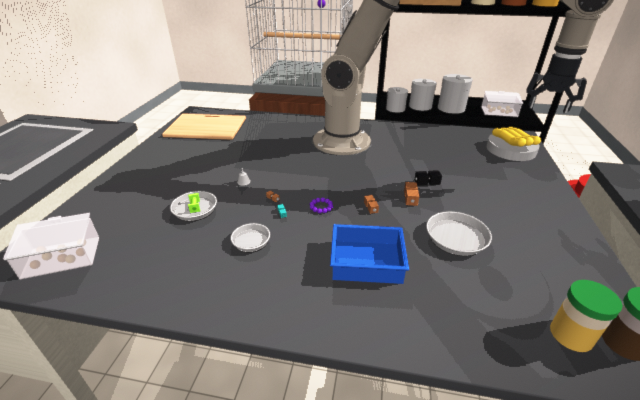

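View pics/side0.png

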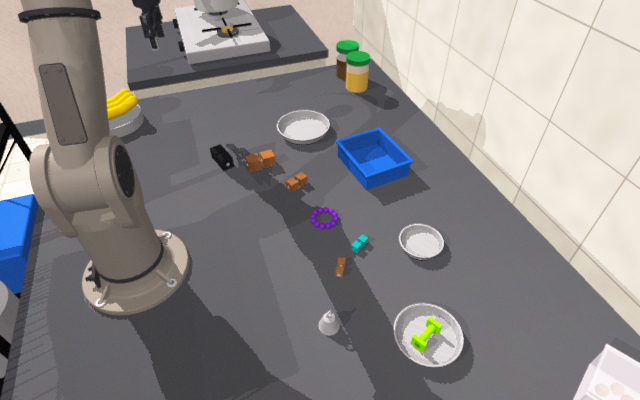

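The scene view shows these candidates:
- **cedar_small:** red-brown pair at (272,196). The look-alike is turquoise at (282,211).
- **cedar_medium:** (371,204).
- **cedar_large:** (411,193). The look-alike is black at (428,178).
- **lime toy:** (194,204), in the medium dish.
- **Dishes and tub:** small dish (251,238), large dish (458,235), tub (368,255).
- **Bystanders:** bell (243,178), ring (321,206).

The side view agrees: small (341,267), medium (297,182), large (261,160), lime (427,335).

```bash
cat > h.py <<'E'
import cv2,numpy as np
def cam(c):
    R=cv2.Rodrigues(np.array(c['rvec'],float))[0]; t=np.array(c['tvec'],float).ravel()
    K=np.array([[c['fx'],0,c['cx']],[0,c['fy'],c['cy']],[0,0,1]]); return K,R,t
def rays(c,px):
    K,R,t=cam(c); px=np.atleast_2d(px).astype(float)
    return -R.T@t,(np.c_[px,np.ones(len(px))]@np.linalg.inv(K).T)@R
def plane(c,px,z):
    o,d=rays(c,px); return o+d*((z-o[2])/d[:,2])[:,None]
def proj(c,P):
    K,R,t=cam(c); q=(np.atleast_2d(P)@R.T+t)@K.T; return q[:,:2]/q[:,2:]
def tri(c1,p1,c2,p2):
    A=[];b=[]
    for c,p in((c1,p1),(c2,p2)):
        o,d=rays(c,p); d=d[0]/np.linalg.norm(d[0]); M=np.eye(3)-np.outer(d,d); A.append(M); b.append(M@o)
    return np.linalg.lstsq(np.vstack(A),np.hstack(b),rcond=None)[0]
HSV=dict(cedar=((5,120,60),(14,255,255)),lime=((33,150,100),(50,255,255)),blue=((105,150,60),(120,255,255)),
  violet=((125,120,50),(145,255,255)),turq=((80,120,80),(96,255,255)))
def mask(img,k):
    return cv2.inRange(cv2.cvtColor(img,cv2.COLOR_BGR2HSV),*[np.array(v) for v in HSV[k]])
def blobs(m,amin=15,k=5):
    m=cv2.morphologyEx(m,cv2.MORPH_CLOSE,np.ones((k,k),np.uint8))
    n,l,s,c=cv2.connectedComponentsWithStats(m)
    return [(s[i,4],c[i].round(1),l==i) for i in range(1,n) if s[i,4]>=amin]
E
python3 - <<'E'
import pickle; from h import *
d=pickle.load(open('v0.pkl','rb'))
for n in d:
    for k in HSV:
        print(n,k,[(int(a),c.tolist(),plane(d[n],c,0.015)[0,:2].round(3).tolist()) for a,c,_ in blobs(mask(d[n]['color'],k))])
S,D=d['scene'],d['side']
# dish rims: bright low-saturation blobs near approx centres
for n,pts in(('scene',dict(s=(251,238),m=(194,207),l=(458,235))),('side',dict(s=(421,242),m=(428,335),l=(303,127)))):
    im=d[n]['color']; hsv=cv2.cvtColor(im,cv2.COLOR_BGR2HSV)
    m=cv2.inRange(hsv,(0,0,95),(180,60,255))|mask(im,'lime')
    for k,p in pts.items():
        h=dict(s=.022,m=.024,l=.028)[k]
        for a,c,l in blobs(m,300,7):
            if abs(c-p).max()<25:
                ys,xs=np.nonzero(l); P=plane(d[n],np.c_[xs,ys],h)[:,:2].astype(np.float32)
                hull=cv2.convexHull(P); print(n,k,a,c,cv2.fitEllipse(hull))
from PIL import Image
E
python3 - <<'E'
import pickle,cv2,numpy as np
d=pickle.load(open('v0.pkl','rb'))
a=d['scene']['color'][160:290,160:500]; b=d['side']['color'][110:390,190:480]
a=cv2.resize(a,None,fx=2.2,fy=2.2,interpolation=2);b=cv2.resize(b,None,fx=1.05,fy=1.05)
w=max(a.shape[1],b.shape[1]); f=lambda i:cv2.copyMakeBorder(i,0,0,0,w-i.shape[1],0)
o=np.vstack([f(a),f(b)]);print(o.shape);cv2.imwrite('pics/crop1.png',o[:600])
E
```

```text
scene cedar [(247, [434.7, 2.1], [-3.956, 0.592]), (125, [514.0, 2.1], [-4.129, 1.551]), (152, [300.4, 35.5], [-1.809, -0.603]), (1324, [287.7, 103.6], [-0.317, -0.31]), (133, [199.0, 136.6], [0.103, -0.57]), (305, [411.3, 193.3], [0.356, 0.274]), (84, [271.9, 195.6], [0.452, -0.155]), (194, [370.9, 203.6], [0.436, 0.153]), (191, [634.4, 350.6], [0.829, 0.699])]
scene lime [(178, [193.7, 202.7], [0.533, -0.379])]
scene blue [(4141, [368.4, 253.7], [0.655, 0.164])]
scene violet [(47, [321.0, 2.9], [-3.641, -0.78]), (252, [320.9, 204.9], [0.471, 0.005])]
scene turq [(96, [281.6, 210.3], [0.52, -0.104])]
side cedar [(133, [340.7, 69.3], [0.784, 0.72]), (457, [260.6, 160.4], [0.359, 0.276]), (262, [296.4, 181.7], [0.431, 0.15]), (140, [340.2, 266.0], [0.441, -0.16])]
side lime [(430, [425.7, 334.3], [0.54, -0.373])]
side blue [(3014, [373.5, 157.8], [0.675, 0.174]), (2790, [15.6, 238.8], [-0.276, 0.185])]
side violet [(341, [323.4, 217.9], [0.455, -0.005])]
side turq [(175, [359.2, 243.3], [0.508, -0.113])]
(580, 748, 3)
```

View pics/crop1.png

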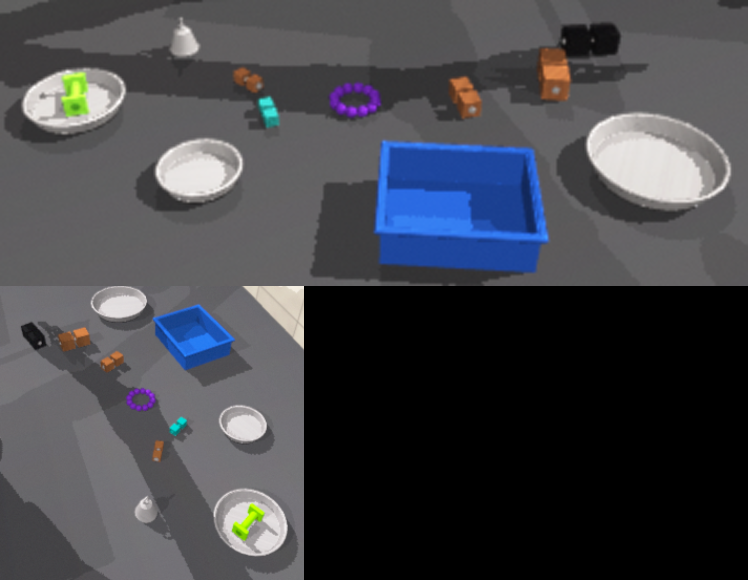

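The crop confirms the choice. The red-brown small pair (scene 272,196) sits beside the turquoise one (282,210), and the large cedar (411,193) sits in front of the black pair (428,178). Next I measure the dishes.

```bash
cat >> h.py <<'E'
def axis(P):
    c=P.mean(0); w,v=np.linalg.eigh(np.cov((P-c).T)); return np.degrees(np.arctan2(v[1,1],v[0,1]))%180,np.sqrt(w[1]/w[0])
E
python3 - <<'E'
import pickle; from h import *
d=pickle.load(open('v0.pkl','rb'))
S,D=d['scene'],d['side']
def near(n,k,p): return min(blobs(mask(d[n]['color'],k)),key=lambda b:np.hypot(*(b[1]-p)))
for nm,k,a,b,z in(('small','cedar',(272,196),(340,266),.009),('med','cedar',(371,204),(296,182),.013),('large','cedar',(411,193),(261,160),.018),('lime','lime',(194,203),(426,334),.022),('turq','turq',(282,210),(359,243),.009),('ring','violet',(321,205),(323,218),.008)):
    A=near('scene',k,a);B=near('side',k,b); r=[]
    for c,q in((S,A),(D,B)):
        ys,xs=np.nonzero(q[2]); r.append(axis(plane(c,np.c_[xs,ys],z)[:,:2]))
    print(nm,tri(S,A[1],D,B[1]).round(3),np.round(r,1).tolist())
for n,pts in(('scene',dict(s=(251,238),m=(194,207),l=(458,235))),('side',dict(s=(421,242),m=(428,335),l=(303,127)))):
    im=d[n]['color']; hsv=cv2.cvtColor(im,cv2.COLOR_BGR2HSV)
    m=cv2.inRange(hsv,(0,0,115),(180,60,255))
    for k,p in pts.items():
        h=dict(s=.022,m=.024,l=.028)[k]; w=50 if n=='scene' else 45
        mm=np.zeros_like(m); x,y=p; mm[y-w:y+w,x-w:x+w]=m[y-w:y+w,x-w:x+w]
        b=blobs(mm,100,3)
        if not b: print(n,k,'none',hsv[y,x]); continue
        a,c,l=max(b,key=lambda q:q[0]); ys,xs=np.nonzero(l)
        P=plane(d[n],np.c_[xs,ys],h)[:,:2].astype(np.float32); e=cv2.fitEllipse(cv2.convexHull(P)); print(n,k,a,c,np.round(e[0],3),np.round(e[1],3))
# tub corners
for c,n in((S,'scene'),(D,'side')):
    b=near(n,'blue',(370,200)); ys,xs=np.nonzero(b[2]); P=plane(c,np.c_[xs,ys],.055)[:,:2].astype(np.float32); r=cv2.minAreaRect(P); print('tub',n,r)
E
```

```text
small [ 0.443 -0.157  0.01 ] [[42.5, 2.0], [59.9, 2.6]]
med [0.432 0.153 0.012] [[17.0, 2.5], [39.0, 1.7]]
large [0.359 0.274 0.017] [[0.8, 3.1], [32.3, 1.2]]
lime [ 0.538 -0.375  0.019] [[27.6, 3.4], [28.0, 3.0]]
turq [ 0.511 -0.107  0.008] [[27.3, 3.1], [34.9, 2.2]]
ring [0.458 0.003 0.006] [[9.9, 1.1], [65.9, 1.1]]
scene s 906 [250.4 236.3] [ 0.654 -0.153] [0.106 0.118]
scene m 841 [193.1 205.2] [ 0.551 -0.369] [0.133 0.151]
scene l 2105 [458.5 231.7] [0.533 0.396] [0.169 0.182]
side s 7308 [419.9 241.1] [ 0.657 -0.154] [0.257 0.367]
side m 4975 [429.1 322.2] [ 0.565 -0.343] [0.199 0.21 ]
side l 2717 [291.5 132.1] [0.485 0.372] [0.245 0.395]
tub scene ((0.6883886456489563, 0.16395530104637146), (0.1962871104478836, 0.18202276527881622), 6.588351249694824)
tub side ((0.6542713046073914, 0.13766330480575562), (0.1785673052072525, 0.22530986368656158), 6.61631441116333)
```

jog_arm(
  moves=[0,0,0,0,0,-0.84,1,0,0,0,0,0,-0.84,1,0,0,0,0,0,-0.84,1,0,0,0,0,0,-0.84,1,-0.5,-0.35,0,0,0,0,1,-1,-0.7,0,0,0,0,1,-1,-0.7,0,0,0,0,1,-1,-0.7,0,0,0,0,1],
  grip_force=40,
)

```text
t: 0.77
eef_pos: [0.2285, 0.606, 0.2309]
tool_rot: [0.0, 0.001, 1.0, -0.001]
contact_force: [0.6, -0.5, 0.3]
gripper_width: 0.999
grasp_force: 0.0
```

jog_arm(
  moves=[-1,-0.7,0,0,0,0,1,-1,-0.7,0,0,0,0,1,-1,-0.7,0,0,0,0,1,-1,-0.7,0,0,0,0,1,-1,-0.7,0,0,0,0,1,-1,-0.7,0,0,0,0,1,-1,-0.7,0,0,0,0,1,-1,-0.7,0,0,0,0,1],
)

```text
t: 1.43
eef_pos: [0.3885, 0.4934, 0.2311]
tool_rot: [-0.0, 0.002, 1.0, -0.0]
contact_force: [-1.1, -0.1, 0.2]
gripper_width: 1.0
grasp_force: 0.0
```

jog_arm(
  moves=[-1,-0.7,0,0,0,0,1,-1,-0.7,0,0,0,0,1,-1,-0.7,0,0,0,0,1,-1,-0.7,0,0,0,0,1,-1,-0.7,0,0,0,0,1,-1,-0.7,0,0,0,0,1,-0.5,-0.35,0,0,0,0,1,0,0,0,0,0,0,1],
)

```text
t: 2.1
eef_pos: [0.5202, 0.4004, 0.2311]
tool_rot: [0.001, 0.004, 1.0, -0.001]
contact_force: [0.4, -1.3, 0.4]
gripper_width: 1.002
grasp_force: 0.0
```

```bash
cat >> h.py <<'E'
def snap(n,name):
    import pickle; from station import read_camera
    c=read_camera(n); cv2.imwrite(f'pics/{name}.png',c['color']); pickle.dump(c,open(f'{name}.pkl','wb')); return c
E
python3 - <<'E'
from h import *
c=snap('wrist','w1'); K,R,t=cam(c); print((-R.T@t).round(3),R[2].round(2),c['fx'])
print(proj(c,[[.52,.4,.007],[.359,.274,.036]]))
E
```

```text
[0.454 0.4   0.373] [ 0.26 -0.   -0.97] 297.80600074210537
[[321.36130379 175.38595569]
 [195.8308873   24.19989747]]
```

View pics/w1.png

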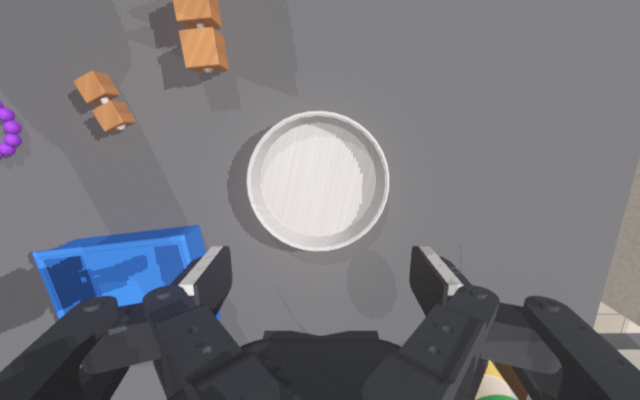

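The wrist view shows the large dish with rim x 247–389 and y 112–250. The large cedar is at (200,30), the medium cedar at (105,100), and the tub corner is at the lower left.

```bash
cat >> h.py <<'E'
def dish(c,xy,D,h,v=135,excl=None):
    """rim fit: bright grey blob around the projected centre, hull cast to rim plane"""
    p=proj(c,[*xy,h])[0]; K,R,t=cam(c); r=c['fx']*D/2/ (R@np.r_[xy,h]+t)[2]
    hsv=cv2.cvtColor(c['color'],cv2.COLOR_BGR2HSV); m=cv2.inRange(hsv,(0,0,v),(180,50,255))
    w=np.zeros_like(m); cv2.circle(w,tuple(int(i) for i in p),int(r*1.25),255,-1); m&=w
    a,_,l=max(blobs(m,50,3),key=lambda b:b[0]); ys,xs=np.nonzero(l)
    P=plane(c,np.c_[xs,ys],h)[:,:2].astype(np.float32); return [np.round(q,4) for q in cv2.fitEllipse(cv2.convexHull(P))]
def tops(c,k,z,near,rad=.06):
    """bright top-face part of cubes, cast onto plane z"""
    m=mask(c['color'],k); ys,xs=np.nonzero(m); P=plane(c,np.c_[xs,ys],z)[:,:2]
    s=np.hypot(*(P-near).T)<rad; P=P[s]; V=c['color'].max(2)[ys[s],xs[s]]; th=cv2.threshold(V.reshape(-1,1),0,255,cv2.THRESH_OTSU)[0]
    T=P[V>th]; r=cv2.minAreaRect(T.astype(np.float32)); A=cv2.minAreaRect(P.astype(np.float32)); 
    return dict(n=len(T),th=th,rect=[np.round(q,4) for q in r],axis=np.round(axis(T),1),all=[np.round(q,4) for q in A])
E
python3 - <<'E'
import pickle; from h import *
c=pickle.load(open('w1.pkl','rb'))
print(dish(c,(.525,.395),.168,.028))
print('M',tops(c,'cedar',.026,(.432,.153)))
print('L',tops(c,'cedar',.036,(.359,.274)))
print(plane(c,[[97,87],[114,116]],.026),plane(c,[[197,10],[204,50]],.036))
m=mask(c['color'],'blue');ys,xs=np.nonzero(m);print(plane(c,[[36,254],[200,229]],.055))
E
```

```text
[array([0.5231, 0.402 ]), array([0.1849, 0.2076]), np.float64(137.068)]
M {'n': 1043, 'th': 185.0, 'rect': [array([0.4315, 0.1534]), array([0.0582, 0.026 ]), np.float64(24.5183)], 'axis': array([24.5,  2.5]), 'all': [array([0.4315, 0.1596]), array([0.0633, 0.0375]), np.float64(24.1779)]}
L {'n': 1938, 'th': 184.0, 'rect': [array([0.3667, 0.2739]), array([0.0617, 0.0358]), np.float64(4.6063)], 'axis': array([6.3, 1.8]), 'all': [array([0.3692, 0.2778]), array([0.0673, 0.0438]), np.float64(4.6145)]}
[[0.41672117 0.15459181 0.026     ]
 [0.44740515 0.16749625 0.026     ]] [[0.34633537 0.27665215 0.036     ]
 [0.3828317  0.2796682  0.036     ]]
[[0.60183858 0.0666031  0.055     ]
 [0.57212213 0.26157973 0.055     ]]
```

jog_arm(
  moves=[0,-0.5,0,0,0,0,1,0,-1,0,0,0,0,1,0,-1,0,0,0,0,1,0,-1,0,0,0,0,1,0,-1,0,0,0,0,1,0,-1,0,0,0,0,1,0,-1,0,0,0,0,1,0,-1,0,0,0,0,1],
)

```text
t: 2.82
eef_pos: [0.5151, 0.2547, 0.2313]
tool_rot: [-0.0, -0.001, 1.0, 0.0]
contact_force: [0.6, -0.5, 0.4]
gripper_width: 1.002
grasp_force: 0.0
```

jog_arm(
  moves=[0,-1,0,0,0,0,1,0,-1,0,0,0,0,1,0,-1,0,0,0,0,1,0,-1,0,0,0,0,1,0,-1,0,0,0,0,1,0,-1,0,0,0,0,1,0,-1,0,0,0,0,1,0,-1,0,0,0,0,1],
)

```text
t: 3.48
eef_pos: [0.5155, 0.0949, 0.2313]
tool_rot: [-0.0, -0.001, 1.0, 0.0]
contact_force: [-0.1, -0.5, 0.6]
gripper_width: 1.003
grasp_force: 0.0
```

jog_arm(
  moves=[0,-1,0,0,0,0,1,0,-1,0,0,0,0,1,0,-1,0,0,0,0,1,0,-1,0,0,0,0,1,0,-1,0,0,0,0,1,0,-1,0,0,0,0,1,0,-1,0,0,0,0,1,0,-1,0,0,0,0,1],
)

```text
t: 4.15
eef_pos: [0.516, -0.0647, 0.2313]
tool_rot: [-0.0, -0.001, 1.0, 0.001]
contact_force: [0.4, 0.6, 0.5]
gripper_width: 1.002
grasp_force: 0.0
```

jog_arm(
  moves=[0,-1,0,0,0,0,1,0,-1,0,0,0,0,1,0,-1,0,0,0,0,1,0,-1,0,0,0,0,1,0,-0.5,0,0,0,0,1,0,0,0,0,0,0,1,0,0,0,0,0,0,1,0,0,0,0,0,0,1],
)

```text
t: 4.82
eef_pos: [0.5169, -0.1535, 0.2312]
tool_rot: [-0.0, -0.001, 1.0, 0.001]
contact_force: [-0.7, 0.2, -0.3]
gripper_width: 1.002
grasp_force: 0.0
```

```bash
python3 - <<'E'
import pickle; from h import *
c=pickle.load(open('w1.pkl','rb'))
for v in(160,180):print(dish(c,(.525,.395),.168,.028,v))
c=snap('wrist','w2'); print(proj(c,[[.648,-.153,.022],[.443,-.157,.018]]))
for v in(135,160,180):print(dish(c,(.648,-.153),.104,.022,v))
print('S',tops(c,'cedar',.018,(.443,-.157)))
E
```

```text
[array([0.5277, 0.3956]), array([0.169 , 0.1699]), np.float64(87.581)]
[array([0.5276, 0.3956]), array([0.1681, 0.1689]), np.float64(79.2765)]
[[321.32917473 276.49095307]
 [318.36492286 113.72979191]]
[array([ 0.6509, -0.1517]), array([0.1232, 0.1445]), np.float64(89.356)]
[array([ 0.6476, -0.1566]), array([0.1053, 0.1067]), np.float64(80.3722)]
[array([ 0.6476, -0.1567]), array([0.1045, 0.1059]), np.float64(78.5288)]
S {'n': 360, 'th': 210.0, 'rect': [array([ 0.4421, -0.1578]), array([0.0413, 0.0151]), np.float64(59.8826)], 'axis': array([59.6,  3.1]), 'all': [array([ 0.4424, -0.1582]), array([0.0417, 0.0161]), np.float64(59.8826)]}
```

View pics/w2.png

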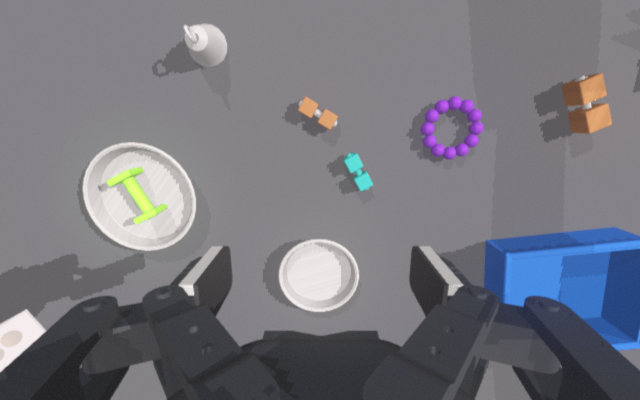

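The wrist view shows cedar_small at (318,113), the turquoise pair at (358,172), the small dish at (318,275), the medium dish with the lime toy at (138,195), the bell at (207,45) and the ring at (452,127).

```bash
python3 - <<'E'
import pickle; from h import *
c=pickle.load(open('w2.pkl','rb'))
for v in(160,180):print(dish(c,(.545,-.37),.134,.024,v))
ys,xs=np.nonzero(mask(c['color'],'lime'))
for z in(.022,.037):
    P=plane(c,np.c_[xs,ys],z)[:,:2]; r=cv2.minAreaRect(P.astype(np.float32)); print(z,P.mean(0),axis(P),r)
# plates: extreme thirds along the axis
P=plane(c,np.c_[xs,ys],.03)[:,:2]; a=np.radians(axis(P)[0]); u=np.array([np.cos(a),np.sin(a)]); s=(P-P.mean(0))@u; n=(P-P.mean(0))@[-u[1],u[0]]
for lo,hi in((-.05,-.02),(-.012,.012),(.02,.05)):
    k=(s>lo)&(s<hi); print(lo,s[k].min().round(4),s[k].max().round(4),n[k].min().round(4),n[k].max().round(4))
ys,xs=np.nonzero(mask(c['color'],'turq'));P=plane(c,np.c_[xs,ys],.018)[:,:2];print('turq',P.mean(0),axis(P))
E
```

```text
[array([ 0.5423, -0.3739]), array([0.1355, 0.1365]), np.float64(40.004)]
[array([ 0.5423, -0.3738]), array([0.1347, 0.1356]), np.float64(52.0564)]
0.022 [nan nan] (np.float64(nan), np.float64(nan)) ((0.0, 0.0), (0.0, 0.0), 0.0)
0.037 [nan nan] (np.float64(nan), np.float64(nan)) ((0.0, 0.0), (0.0, 0.0), 0.0)<stdin>:6: RuntimeWarning: Mean of empty slice.
  ret = um.true_divide(
h.py:26: RuntimeWarning: Mean of empty slice.
  c=P.mean(0); w,v=np.linalg.eigh(np.cov((P-c).T)); return np.degrees(np.arctan2(v[1,1],v[0,1]))%180,np.sqrt(w[1]/w[0])
  avg = a.mean(axis, **keepdims_kw)
h.py:26: RuntimeWarning: Degrees of freedom <= 0 for slice
  c=P.mean(0); w,v=np.linalg.eigh(np.cov((P-c).T)); return np.degrees(np.arctan2(v[1,1],v[0,1]))%180,np.sqrt(w[1]/w[0])
  c *= np.true_divide(1, fact)
  c *= np.true_divide(1, fact)
<stdin>:8: RuntimeWarning: Mean of empty slice.
Traceback (most recent call last):
ValueError: zero-size array to reduction operation minimum which has no identity
```

```bash
sed -i 's/lime=((33,150,100),(50,255,255))/lime=((25,130,90),(60,255,255))/' h.py; python3 - <<'E'
import pickle; from h import *; from station import get_obs
print(get_obs()['q'].round(2))
c=pickle.load(open('w2.pkl','rb'))
print(cv2.cvtColor(c['color'],cv2.COLOR_BGR2HSV)[195,138])
ys,xs=np.nonzero(mask(c['color'],'lime')); k=(xs<200)&(ys<260)&(ys>140); xs,ys=xs[k],ys[k]; print(len(xs))
for z in(.022,.037):
    P=plane(c,np.c_[xs,ys],z)[:,:2]; r=cv2.minAreaRect(P.astype(np.float32)); print(z,P.mean(0),axis(P),r)
ys,xs=np.nonzero(mask(c['color'],'turq'));P=plane(c,np.c_[xs,ys],.018)[:,:2];print('turq',P.mean(0),axis(P))
E
```

```text
[-0.11  0.26  0.34  1.9  -0.1   1.    1.85]
[ 34 127 255]
705
0.022 [ 0.53601376 -0.37784213] (np.float64(27.292883465154773), np.float64(2.150256372972283)) ((0.5380305051803589, -0.3772282898426056), (0.060209158807992935, 0.04611853137612343), 26.537906646728516)
0.037 [ 0.53238724 -0.36832775] (np.float64(27.292883465154745), np.float64(2.1502563729722834)) ((0.5343179106712341, -0.36774012446403503), (0.057640060782432556, 0.04415063560009003), 26.537952423095703)
turq [ 0.50964709 -0.10962487] (np.float64(29.638274593123725), np.float64(2.9362822216627715))
```

jog_arm(
  moves=[-0.1,-0.5,0,0,0,0,1,-0.1,-1,0,0,0,0,1,-0.1,-1,0,0,0,0,1,-0.1,-1,0,0,0,0,1,-0.1,-1,0,0,0,0,1,-0.1,-1,0,0,0,0,1,-0.1,-1,0,0,0,0,1,-0.1,-1,0,0,0,0,1],
)

```text
t: 5.53
eef_pos: [0.5331, -0.3065, 0.2312]
tool_rot: [-0.0, -0.0, 1.0, 0.0]
contact_force: [-0.7, 0.6, 0.4]
gripper_width: 1.0
grasp_force: 0.0
```

jog_arm(
  moves=[-0.1,-1,0,0,0,0,1,-0.1,-1,0,0,0,0,1,0,-1,0,0,0,0,1,0,-0.5,0,0,0,0,1,0,0,0.4,0,0,-0.9,1,0,0,0.4,0,0,-0.9,1,0,0,0.4,0,0,-0.9,1,0,0,0.4,0,0,-0.9,1],
)

```text
t: 6.2
eef_pos: [0.5371, -0.3751, 0.1987]
tool_rot: [-0.0, -0.127, 0.992, 0.0]
contact_force: [-0.5, 0.5, 0.9]
gripper_width: 1.001
grasp_force: 0.0
```

jog_arm(
  moves=[0,0,0.4,0,0,-0.9,1,0,0,0.4,0,0,-0.9,1,0,0,0.4,0,0,-0.9,1,0,0,0.2,0,0,-0.4,1,0,0,0,0,0,0,1,0,0,0,0,0,0,1,0,0,0,0,0,0,1,0,0,0,0,0,0,1],
)

```text
t: 6.87
eef_pos: [0.5371, -0.3756, 0.1718]
tool_rot: [0.0, -0.231, 0.973, -0.0]
contact_force: [0.1, 0.1, 0.5]
gripper_width: 1.0
grasp_force: 0.0
```

```bash
cat >> h.py <<'E'
def go(x,y,z,psi=None):
    """units for a straight move: tool x,y (at present yaw), z, turn"""
    from station import get_obs
    o=get_obs(); w,a,b,cc=o['tool_rot']; R=np.array([2*(a*b-w*cc),1-2*(a*a+cc*cc)]); p=np.degrees(np.arctan2(R[1],R[0]))
    e=o['eef_pos']; d=np.array([x,y])-e[:2]; s,k=np.sin(np.radians(p)),np.cos(np.radians(p))
    print('t',round(o['t'],2),'tcp',e.round(4),'psi',p.round(2),'| units x %.2f y %.2f z %.2f rz %.2f'%((-s*d[0]+k*d[1])/.02,(k*d[0]+s*d[1])/.02,(e[2]-z)/.02,0 if psi is None else (p-psi)/4))
E
python3 - <<'E'
from h import *
c=snap('wrist','w3'); v=c['color'].copy()
ys,xs=np.nonzero(mask(c['color'],'lime')); P0=plane(c,np.c_[xs,ys],.022)[:,:2]; k=np.hypot(*(P0-[.54,-.375]).T)<.06; xs,ys=xs[k],ys[k]
for z in(.022,.037):
    P=plane(c,np.c_[xs,ys],z)[:,:2]; print(z,P.mean(0),axis(P),cv2.minAreaRect(P.astype(np.float32)))
print(dish(c,(.542,-.374),.134,.024,160))
go(.538,-.376,.01)
E
```

```text
0.022 [ 0.53919504 -0.37540029] (np.float64(26.868552228738338), np.float64(3.202267583174651)) ((0.5392774939537048, -0.37520790100097656), (0.06317940354347229, 0.02894596941769123), 27.143115997314453)
0.037 [ 0.53605953 -0.37698139] (np.float64(26.86855222873831), np.float64(3.2022675831746517)) ((0.5361377596855164, -0.37679892778396606), (0.059935275465250015, 0.027459608390927315), 27.14312744140625)
[array([ 0.5423, -0.3748]), array([0.1346, 0.1354]), np.float64(101.5798)]
t 6.92 tcp [ 0.5371 -0.3756  0.1718] psi 116.77 | units x -0.03 y -0.04 z 8.09 rz 0.00
```

View pics/w3.png

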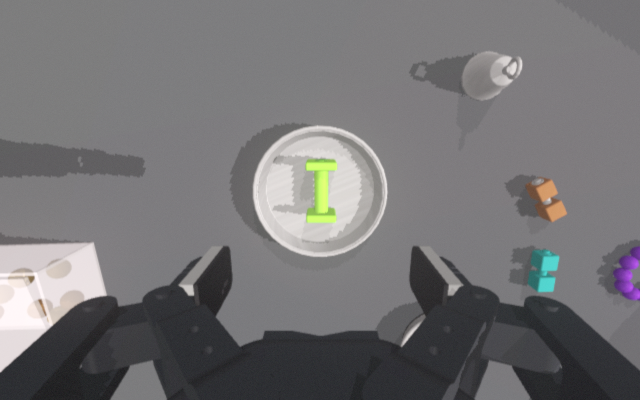

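The wrist view shows the lime toy at (321,190), centred between the fingers with its bar along the image vertical. I descend with the claw part open and close.

jog_arm(
  moves=[0,0,0.8,0,0,0,0.6,0,0,0.9,0,0,0,0.6,0,0,1,0,0,0,0.6,0,0,1,0,0,0,0.6,0,0,1,0,0,0,0.6,0,0,1,0,0,0,0.6,0,0,0.8,0,0,0,0.6,0,0,0.6,0,0,0,0.6],
)

```text
t: 7.58
eef_pos: [0.5364, -0.3752, 0.0279]
tool_rot: [-0.0, -0.232, 0.973, 0.0]
contact_force: [-0.9, 0.0, -0.4]
gripper_width: 0.602
grasp_force: 0.0
```

jog_arm(
  moves=[0,0,0.4,0,0,0,0.6,0,0,0.3,0,0,0,0.6,0,0,0.2,0,0,0,0.6,0,0,0.1,0,0,0,0.6,0,0,0,0,0,0,0,0,0,0,0,0,0,0,0,0,0,0,0,0,0,0,0,0,0,0,0,0],
)

```text
t: 8.25
eef_pos: [0.5373, -0.3759, 0.0101]
tool_rot: [0.001, -0.232, 0.973, -0.0]
contact_force: [0.1, -0.2, 1.2]
gripper_width: 0.151
grasp_force: 39.0
```

jog_arm(
  moves=[0,0,0,0,0,0,0,0,0,0,0,0,0,0,0,0,0,0,0,0,0,0,0,0,0,0,0,0,0,0,-0.3,0,0,0,0,0,0,-0.6,0,0,0,0,0,0,-1,0,0,0,0,0,0,-1,0,0,0,0],
)

```text
t: 8.92
eef_pos: [0.5362, -0.3753, 0.068]
tool_rot: [-0.001, -0.232, 0.973, 0.001]
contact_force: [-0.6, 0.5, 0.9]
gripper_width: 0.142
grasp_force: 39.0
```

jog_arm(
  moves=[0,0,-1,0,0,0,0,0,0,-1,0,0,0,0,0,0,-1,0,0,0,0,0,0,-1,0,0,0,0,-0.4,0.5,0,0,0,0,0,-0.7,0.8,0,0,0,0,0,-0.8,0.95,0,0,0,0,0,-0.85,1,0,0,0,0,0],
)

```text
t: 9.58
eef_pos: [0.5562, -0.2918, 0.1474]
tool_rot: [-0.0, -0.231, 0.973, 0.0]
contact_force: [-0.4, -0.2, 0.6]
gripper_width: 0.144
grasp_force: 39.0
```

jog_arm(
  moves=[-0.85,1,0,0,0,0,0,-0.85,1,0,0,0,0,0,-0.85,1,0,0,0,0,0,-0.85,1,0,0,0,0,0,-0.85,1,0,0,0,0,0,-0.85,1,0,0,0,0,0,-0.85,1,0,0,0,0,0,-0.85,1,0,0,0,0,0],
)

```text
t: 10.25
eef_pos: [0.6055, -0.0867, 0.1473]
tool_rot: [-0.0, -0.232, 0.973, 0.0]
contact_force: [0.5, -0.1, 0.1]
gripper_width: 0.144
grasp_force: 39.0
```

jog_arm(
  moves=[-0.85,1,0,0,0,0,0,-0.85,1,0,0,0,0,0,-0.85,1,0,0,0,0,0,-0.85,1,0,0,0,0,0,-0.85,1,0,0,0,0,0,-0.85,1,0,0,0,0,0,-0.85,1,0,0,0,0,0,-0.85,1,0,0,0,0,0],
)

```text
t: 10.92
eef_pos: [0.6546, 0.1173, 0.1472]
tool_rot: [-0.0, -0.232, 0.973, 0.0]
contact_force: [0.5, 0.0, -1.1]
gripper_width: 0.147
grasp_force: 39.0
```

jog_arm(
  moves=[-0.75,0.9,0,0,0,0,0,-0.5,0.6,0,0,0,0,0,-0.25,0.3,0,0,0,0,0,0,0,0,0,0,0,0,0,0,0,0,0,0,0,0,0,0,0,0,0,0,0,0,0,0,0,0,0,0,0,0,0,0,0,0],
)

```text
t: 11.58
eef_pos: [0.6658, 0.1593, 0.1474]
tool_rot: [-0.0, -0.231, 0.973, -0.0]
contact_force: [0.2, 0.4, -1.2]
gripper_width: 0.15
grasp_force: 39.0
```

```bash
python3 - <<'E'
from h import *; import pickle
c=snap('wrist','w4'); print(proj(c,[[.666,.1615,.004]]))
m=mask(c['color'],'blue'); ys,xs=np.nonzero(m); P=plane(c,np.c_[xs,ys],.055)[:,:2]
print(cv2.minAreaRect(P.astype(np.float32)))
s=snap('side','s4'); go(.666,.1615,.012)
E
```

```text
[[323.27632314 191.96600319]]
((0.6647549867630005, 0.15996164083480835), (0.1506148874759674, 0.18076962232589722), 6.519701957702637)
t 11.68 tcp [0.6658 0.1601 0.1474] psi 116.71 | units x -0.04 y 0.06 z 6.77 rz 0.00
```

View pics/w4.png

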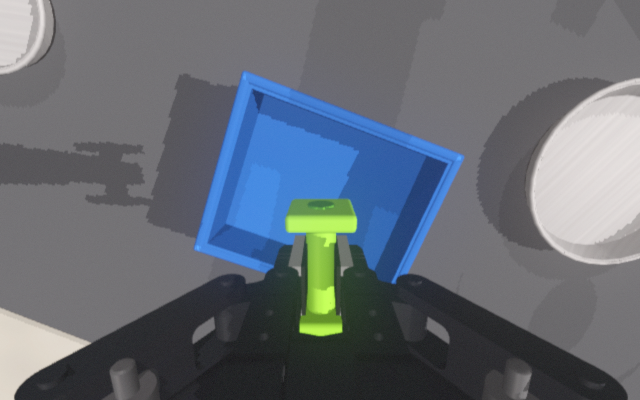

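The wrist view shows the tub centred and the lime toy held between the pads at (320,260). I lower it and set it down.

jog_arm(
  moves=[0,0,0.6,0,0,0,0,0,0,1,0,0,0,0,0,0,1,0,0,0,0,0,0,1,0,0,0,0,0,0,1,0,0,0,0,0,0,0.9,0,0,0,0,0,0,0.6,0,0,0,0,0,0,0.4,0,0,0,0],
)

```text
t: 12.35
eef_pos: [0.6646, 0.1608, 0.0149]
tool_rot: [-0.001, -0.232, 0.973, -0.0]
contact_force: [0.5, 0.5, -0.7]
gripper_width: 0.143
grasp_force: 39.0
```

jog_arm(
  moves=[0,0,0.2,0,0,0,0,0,0,0.15,0,0,0,0,0,0,0.1,0,0,0,0,0,0,0.05,0,0,0,0,0,0,0,0,0,0,0,0,0,0,0,0,0,0.2,0,0,0,0,0,0,0.3,0,0,0,0,0,0,0.4],
)

```text
t: 13.02
eef_pos: [0.666, 0.1612, 0.0078]
tool_rot: [0.0, -0.232, 0.973, 0.0]
contact_force: [1.0, -0.2, -0.2]
gripper_width: 0.4
grasp_force: 0.0
```

jog_arm(
  moves=[0,0,0,0,0,0,0.4,0,0,-0.3,0,0,0,0.4,0,0,-0.7,0,0,0,0.4,0,0,-1,0,0,0,0.4,0,0,-1,0,0,0,0.4,0,0,-1,0,0,0,0.4,0,0,-1,0,0,0,0.4,0,0,-1,0,0,0,0.4],
)

```text
t: 13.68
eef_pos: [0.666, 0.1611, 0.1299]
tool_rot: [0.001, -0.232, 0.973, 0.0]
contact_force: [0.2, 0.4, -0.1]
gripper_width: 0.405
grasp_force: 0.0
```

```bash
python3 - <<'E'
from h import *
s=snap('scene','s5'); w=snap('wrist','w5')
go(.4315,.1534,.15,114.5)
cv2.imwrite('pics/c5.png',cv2.resize(w['color'],(400,250)))
E
```

```text
t 13.78 tcp [0.6686 0.1616 0.1329] psi 116.76 | units x 10.77 y 4.97 z -0.86 rz 0.57
```

View pics/c5.png

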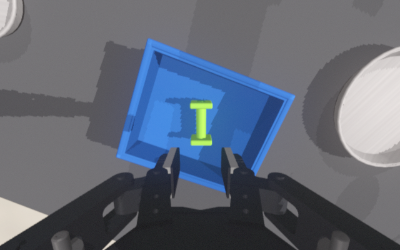

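The view shows the lime toy lying flat in the tub at (201,122). Next is the medium cedar.

jog_arm(
  moves=[0,0,0,0,0,0.57,0.7,0.5,0.2,0,0,0,0,0.7,0.98,0.41,0,0,0,0,0.7,0.98,0.41,0,0,0,0,0.7,0.98,0.41,0,0,0,0,0.7,0.98,0.41,0,0,0,0,0.7,0.98,0.41,0,0,0,0,0.7,0.98,0.41,0,0,0,0,0.7],
)

```text
t: 14.45
eef_pos: [0.5264, 0.1564, 0.1276]
tool_rot: [0.0, -0.212, 0.977, 0.0]
contact_force: [0.0, 0.2, -0.0]
gripper_width: 0.697
grasp_force: 0.0
```

jog_arm(
  moves=[0.98,0.41,0,0,0,0,0.7,0.98,0.41,0,0,0,0,0.7,0.98,0.41,0,0,0,0,0.7,0.98,0.41,0,0,0,0,0.7,0.5,0.2,0,0,0,0,0.7,0,0,0,0,0,0,0.7,0,0,0,0,0,0,0.7,0,0,0,0,0,0,0.7],
)

```text
t: 15.12
eef_pos: [0.4334, 0.1538, 0.1277]
tool_rot: [0.001, -0.212, 0.977, 0.0]
contact_force: [-0.1, 1.2, 0.2]
gripper_width: 0.697
grasp_force: 0.0
```

```bash
python3 - <<'E'
from h import *
w=snap('wrist','w6'); r=tops(w,'cedar',.026,(.4315,.1534)); print(r); go(*r['rect'][0],.005,114.5)
E
```

```text
{'n': 342, 'th': 204.0, 'rect': [array([0.4307, 0.1507]), array([0.0569, 0.023 ]), np.float64(23.769)], 'axis': array([22.5,  2.5]), 'all': [array([0.43  , 0.1504]), array([0.0585, 0.023 ]), np.float64(23.7691)]}
t 15.17 tcp [0.4334 0.1537 0.1276] psi 114.48 | units x 0.18 y -0.08 z 6.13 rz -0.01
```

View pics/w6.png

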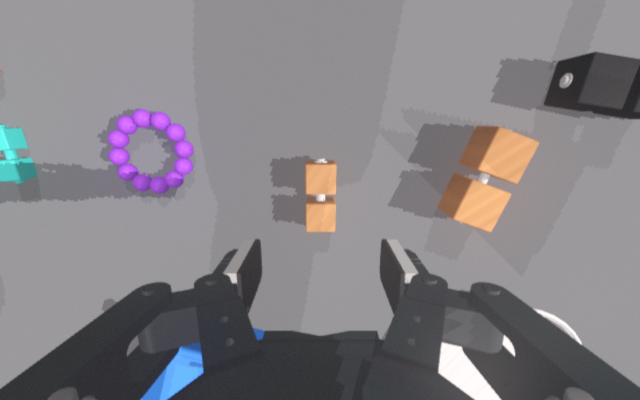

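The wrist view shows the medium cedar at (321,196), centred and aligned between the fingers.

jog_arm(
  moves=[0.1,0,0.6,0,0,0,0.7,0,0,1,0,0,0,0.7,0,0,1,0,0,0,0.7,0,0,1,0,0,0,0.7,0,0,1,0,0,0,0.7,0,0,0.8,0,0,0,0.7,0,0,0.4,0,0,0,0.7,0,0,0.3,0,0,0,0.7],
  grip_force=50,
)

```text
t: 15.83
eef_pos: [0.4305, 0.1523, 0.0042]
tool_rot: [-0.0, -0.212, 0.977, -0.0]
contact_force: [-0.6, -0.2, 0.9]
gripper_width: 0.7
grasp_force: 0.0
```

jog_arm(
  moves=[0,0,0,0,0,0,0.7,0,0,0,0,0,0,0,0,0,0,0,0,0,0,0,0,0,0,0,0,0,0,0,0,0,0,0,0,0,0,0,0,0,0,0,0,0,-0.3,0,0,0,0,0,0,-0.7,0,0,0,0],
)

```text
t: 16.5
eef_pos: [0.4292, 0.1523, 0.0251]
tool_rot: [-0.001, -0.212, 0.977, -0.0]
contact_force: [-0.1, -0.2, -0.9]
gripper_width: 0.293
grasp_force: 49.1
```

jog_arm(
  moves=[0,0,-1,0,0,0,0,0,0,-1,0,0,0,0,0,0,-1,0,0,0,0,0,0,-1,0,0,0,0,0,0,-1,0,0,0,0,0,0,-0.5,0,0,0,0,0,0,0,0,0,0,0,0,0,0,0,0,0,0],
)

```text
t: 17.17
eef_pos: [0.4301, 0.1527, 0.1355]
tool_rot: [0.001, -0.212, 0.977, 0.0]
contact_force: [-0.5, -0.2, -0.6]
gripper_width: 0.295
grasp_force: 49.1
```

```bash
python3 - <<'E'
from h import *
go(.5423,-.3745,.03,114.5)
E
```

```text
t 17.17 tcp [0.4301 0.1527 0.1355] psi 114.52 | units x 5.83 y -26.31 z 5.27 rz 0.00
```

jog_arm(
  moves=[0.11,-0.5,0,0,0,0,0,0.22,-1,0,0,0,0,0,0.22,-1,0,0,0,0,0,0.22,-1,0,0,0,0,0,0.22,-1,0,0,0,0,0,0.22,-1,0,0,0,0,0,0.22,-1,0,0,0,0,0,0.22,-1,0,0,0,0,0],
)

```text
t: 17.83
eef_pos: [0.4612, 0.0004, 0.1339]
tool_rot: [-0.001, -0.212, 0.977, -0.0]
contact_force: [-0.6, -0.6, 0.2]
gripper_width: 0.291
grasp_force: 49.1
```

jog_arm(
  moves=[0.22,-1,0,0,0,0,0,0.22,-1,0,0,0,0,0,0.22,-1,0,0,0,0,0,0.22,-1,0,0,0,0,0,0.22,-1,0,0,0,0,0,0.22,-1,0,0,0,0,0,0.22,-1,0,0,0,0,0,0.22,-1,0,0,0,0,0],
)

```text
t: 18.5
eef_pos: [0.4953, -0.1596, 0.1337]
tool_rot: [-0.002, -0.212, 0.977, 0.0]
contact_force: [1.1, -0.1, -0.6]
gripper_width: 0.289
grasp_force: 49.1
```

jog_arm(
  moves=[0.22,-1,0,0,0,0,0,0.22,-1,0,0,0,0,0,0.22,-1,0,0,0,0,0,0.22,-1,0,0,0,0,0,0.22,-1,0,0,0,0,0,0.22,-1,0,0,0,0,0,0.22,-1,0,0,0,0,0,0.22,-1,0,0,0,0,0],
)

```text
t: 19.17
eef_pos: [0.5294, -0.3195, 0.1333]
tool_rot: [-0.002, -0.212, 0.977, 0.001]
contact_force: [0.5, -0.1, -0.5]
gripper_width: 0.285
grasp_force: 49.1
```

jog_arm(
  moves=[0.22,-1,0,0,0,0,0,0.22,-1,0,0,0,0,0,0.11,-0.5,0,0,0,0,0,0.1,-0.3,0,0,0,0,0,0,0,0,0,0,0,0,0,0,0,0,0,0,0,0,0,0,0,0,0,0,0,0,0,0,0,0,0],
)

```text
t: 19.83
eef_pos: [0.5425, -0.3728, 0.1352]
tool_rot: [0.0, -0.213, 0.977, 0.0]
contact_force: [0.3, 0.5, -0.3]
gripper_width: 0.289
grasp_force: 49.1
```

```bash
python3 - <<'E'
from h import *
from station import get_obs
w=snap('wrist','w7'); print(dish(w,(.542,-.374),.134,.024,160),get_obs()['q'].round(2)); go(.5423,-.3745,.012,114.5)
E
```

```text
[array([ 0.5422, -0.3749]), array([0.1345, 0.1346]), np.float64(37.7289)] [ 0.27  0.57  0.34  1.7  -0.23  0.92  2.7 ]
t 19.88 tcp [ 0.5426 -0.373   0.1353] psi 114.59 | units x 0.04 y -0.06 z 6.16 rz 0.02
```

View pics/w7.png

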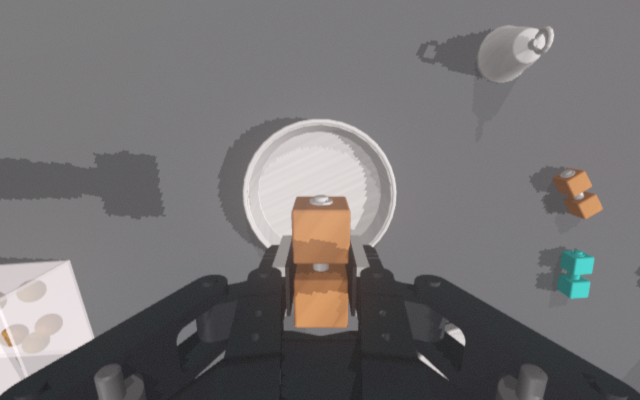

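The wrist view shows the medium pair held level over the empty medium dish, whose rim is centred near (320,195).

jog_arm(
  moves=[0,0,0.6,0,0,0,0,0,0,1,0,0,0,0,0,0,1,0,0,0,0,0,0,1,0,0,0,0,0,0,1,0,0,0,0,0,0,0.7,0,0,0,0,0,0,0.4,0,0,0,0,0,0,0.2,0,0,0,0],
)

```text
t: 20.55
eef_pos: [0.5417, -0.3737, 0.0157]
tool_rot: [-0.001, -0.212, 0.977, 0.001]
contact_force: [-0.6, -0.3, -0.8]
gripper_width: 0.287
grasp_force: 49.1
```

jog_arm(
  moves=[0,0,0.1,0,0,0,0,0,0,0.05,0,0,0,0,0,0,0.05,0,0,0,0,0,0,0.04,0,0,0,0,0,0,0,0,0,0,0,0,0,0,0,0,0,0.35,0,0,0,0,0,0,0.45,0,0,0,0,0,0,0.55],
)

```text
t: 21.22
eef_pos: [0.5424, -0.3743, 0.0126]
tool_rot: [0.0, -0.212, 0.977, -0.0]
contact_force: [-1.0, 0.2, -0.2]
gripper_width: 0.546
grasp_force: 0.0
```

jog_arm(
  moves=[0,0,0,0,0,0,0.55,0,0,-0.3,0,0,0,0.55,0,0,-0.7,0,0,0,0.55,0,0,-1,0,0,0,0.55,0,0,-1,0,0,0,0.55,0,0,-1,0,0,0,0.55,0,0,-1,0,0,0,0.55,0,0,-0.9,0,0,0,0.55],
)

```text
t: 21.88
eef_pos: [0.5426, -0.3747, 0.1333]
tool_rot: [0.001, -0.212, 0.977, -0.001]
contact_force: [0.8, -0.1, 0.6]
gripper_width: 0.546
grasp_force: 0.0
```

```bash
python3 - <<'E'
from h import *
w=snap('wrist','w8'); print(dish(w,(.542,-.374),.134,.024,160),tops(w,'cedar',.033,(.542,-.374))); go(.4421,-.158,.13,-30)
cv2.imwrite('pics/c8.png',w['color'][60:330,180:640])
E
```

```text
[array([ 0.5425, -0.3747]), array([0.1351, 0.1356]), np.float64(117.8467)] {'n': 3, 'th': 209.0, 'rect': [array([ 0.5499, -0.3793]), array([0.0417, 0.0008]), np.float64(37.1002)], 'axis': array([36.5, 56.6]), 'all': [array([ 0.5481, -0.3754]), array([0.044 , 0.0129]), np.float64(42.5005)]}
t 21.93 tcp [ 0.5443 -0.3761  0.137 ] psi 114.47 | units x 0.13 y 12.04 z 0.35 rz 36.12
```

View pics/c8.png

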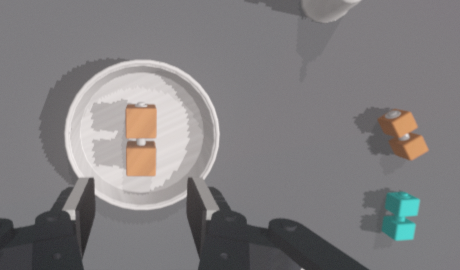

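The crop shows the medium pair lying flat in the middle of the medium dish, cubes at (141,122) and (141,158). Next is the small cedar.

jog_arm(
  moves=[0,0.5,0,0,0,0,0.6,0,1,0,0,0,0,0.6,0,1,0,0,0,0,0.6,0,1,0,0,0,0,0.6,0,1,0,0,0,0,0.6,0,1,0,0,0,0,0.6,0,1,0,0,0,0,0.6,0,1,0,0,0,0,0.6],
)

```text
t: 22.6
eef_pos: [0.4786, -0.236, 0.13]
tool_rot: [-0.001, -0.212, 0.977, 0.001]
contact_force: [0.1, -0.0, 0.5]
gripper_width: 0.601
grasp_force: 0.0
```

jog_arm(
  moves=[0,1,0,0,0,0,0.6,0,1,0,0,0,0,0.6,0,1,0,0,0,0,0.6,0,1,0,0,0,0,0.6,0,0.5,0,0,0,0,0.6,0,0,0,0,0,1,0.6,0,0,0,0,0,1,0.6,0,0,0,0,0,1,0.6],
)

```text
t: 23.27
eef_pos: [0.4422, -0.1555, 0.1304]
tool_rot: [-0.0, -0.107, 0.994, 0.0]
contact_force: [0.4, 1.3, -0.0]
gripper_width: 0.6
grasp_force: 0.0
```

jog_arm(
  moves=[0,0,0,0,0,1,0.6,0,0,0,0,0,1,0.6,0,0,0,0,0,1,0.6,0,0,0,0,0,1,0.6,0,0,0,0,0,1,0.6,0,0,0,0,0,1,0.6,0,0,0,0,0,1,0.6,0,0,0,0,0,1,0.6],
)

```text
t: 23.93
eef_pos: [0.4423, -0.1559, 0.1303]
tool_rot: [-0.0, 0.171, 0.985, 0.0]
contact_force: [-0.1, -0.3, 0.7]
gripper_width: 0.598
grasp_force: 0.0
```

jog_arm(
  moves=[0,0,0,0,0,1,0.6,0,0,0,0,0,1,0.6,0,0,0,0,0,1,0.6,0,0,0,0,0,1,0.6,0,0,0,0,0,1,0.6,0,0,0,0,0,1,0.6,0,0,0,0,0,1,0.6,0,0,0,0,0,1,0.6],
)

```text
t: 24.6
eef_pos: [0.4423, -0.1558, 0.1303]
tool_rot: [-0.0, 0.436, 0.9, -0.0]
contact_force: [0.4, -0.9, 0.4]
gripper_width: 0.599
grasp_force: 0.0
```

jog_arm(
  moves=[0,0,0,0,0,1,0.6,0,0,0,0,0,1,0.6,0,0,0,0,0,1,0.6,0,0,0,0,0,1,0.6,0,0,0,0,0,1,0.6,0,0,0,0,0,1,0.6,0,0,0,0,0,1,0.6,0,0,0,0,0,1,0.6],
)

```text
t: 25.27
eef_pos: [0.4423, -0.1558, 0.1303]
tool_rot: [-0.0, 0.667, 0.745, -0.0]
contact_force: [-0.3, -0.2, 0.1]
gripper_width: 0.602
grasp_force: 0.0
```

jog_arm(
  moves=[0,0,0,0,0,1,0.6,0,0,0,0,0,1,0.6,0,0,0,0,0,1,0.6,0,0,0,0,0,1,0.6,0,0,0,0,0,1,0.6,0,0,0,0,0,1,0.6,0,0,0,0,0,1,0.6,0,0,0,0,0,1,0.6],
)

```text
t: 25.93
eef_pos: [0.4423, -0.1558, 0.1304]
tool_rot: [-0.0, 0.847, 0.532, -0.0]
contact_force: [-0.6, -0.3, 0.4]
gripper_width: 0.602
grasp_force: 0.0
```

jog_arm(
  moves=[0,0,0,0,0,1,0.6,0,0,0,0,0,0.1,0.6,0,0,0,0,0,0,0.6,0,0,0,0,0,0,0.6,0,0,0,0,0,0,0.6,0,0,0,0,0,0,0.6,0,0,0,0,0,0,0.6,0,0,0,0,0,0,0.6],
)

```text
t: 26.6
eef_pos: [0.4428, -0.156, 0.1305]
tool_rot: [-0.0, 0.865, 0.501, 0.0]
contact_force: [-0.4, 0.1, -1.0]
gripper_width: 0.6
grasp_force: 0.0
```

```bash
python3 - <<'E'
from h import *
from station import get_obs
w=snap('wrist','w9'); r=tops(w,'cedar',.018,(.4421,-.158),.04); print(r,get_obs()['q'].round(2)); go(*r['rect'][0],.004,-30)
E
```

```text
{'n': 646, 'th': 197.0, 'rect': [array([ 0.4419, -0.1575]), array([0.042 , 0.0162]), np.float64(60.1259)], 'axis': array([59.9,  2.9]), 'all': [array([ 0.4428, -0.1569]), array([0.0438, 0.017 ]), np.float64(59.6564)]} [-0.56  0.42  0.96  2.17 -0.49  0.78  0.2 ]
t 26.65 tcp [ 0.4428 -0.156   0.1305] psi -29.88 | units x -0.09 y -0.00 z 6.33 rz 0.03
```

View pics/w9.png

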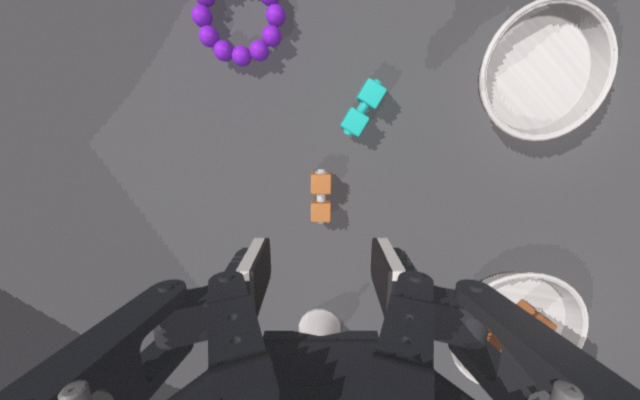

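```bash
python3 - <<'E'
import pickle; from h import *
a=pickle.load(open('w2.pkl','rb'));b=pickle.load(open('w3.pkl','rb'));s=pickle.load(open('v0.pkl','rb'))
print(plane(a,[[210,50],[192,33]],.03),plane(b,[[483,80]],.02))
print(tri(s['scene'],[243,184],s['side'],[329,328]),tri(s['scene'],[243.3,169],s['side'],[331,310]),tri(a,[192,33],b,[513,68]))
E
```

```text
[[ 0.37923359 -0.27084338  0.03      ]
 [ 0.36320993 -0.28799413  0.03      ]] [[ 0.37834022 -0.28904201  0.02      ]]
[ 0.36911574 -0.28393911 -0.00957193] [ 0.37318996 -0.27666361  0.05126885] [ 0.36742091 -0.28206658  0.04502375]
```

The wrist view shows the small red-brown pair at (320,198), aligned between the fingers. The turquoise pair at (363,108) is clear, and the bell is 138 mm from the TCP.

jog_arm(
  moves=[-0.05,0,0.6,0,0,0,0.6,0,0,1,0,0,0,0.6,0,0,1,0,0,0,0.6,0,0,1,0,0,0,0.6,0,0,1,0,0,0,0.6,0,0,0.8,0,0,0,0.6,0,0,0.5,0,0,0,0.6,0,0,0.3,0,0,0,0.6],
  grip_force=40,
)

```text
t: 27.32
eef_pos: [0.4417, -0.1567, 0.0053]
tool_rot: [-0.001, 0.866, 0.501, -0.001]
contact_force: [0.3, -0.4, 0.2]
gripper_width: 0.598
grasp_force: 0.0
```

jog_arm(
  moves=[0,0,0.1,0,0,0,0.6,0,0,0,0,0,0,0,0,0,0,0,0,0,0,0,0,0,0,0,0,0,0,0,0,0,0,0,0,0,0,0,0,0,0,0,0,0,0,0,0,0,0,0,0,-0.3,0,0,0,0],
)

```text
t: 27.98
eef_pos: [0.4421, -0.1566, 0.0105]
tool_rot: [-0.0, 0.866, 0.501, -0.0]
contact_force: [0.2, -0.4, 0.1]
gripper_width: 0.2
grasp_force: 39.1
```

jog_arm(
  moves=[0,0,-0.7,0,0,0,0,0,0,-1,0,0,0,0,0,0,-1,0,0,0,0,0,0,-1,0,0,0,0,0,0,-1,0,0,0,0,0,0,-1,0,0,0,0,0,0,0,0,0,0,0,0,0,0,0,0,0,0],
)

```text
t: 28.65
eef_pos: [0.443, -0.1565, 0.1254]
tool_rot: [0.0, 0.865, 0.501, 0.001]
contact_force: [0.5, 1.2, -1.2]
gripper_width: 0.199
grasp_force: 39.1
```

```bash
python3 - <<'E'
from h import *
go(.6476,-.1567,.012,-30)
E
```

```text
t 28.65 tcp [ 0.443  -0.1565  0.1254] psi -29.86 | units x 5.09 y 8.88 z 5.67 rz 0.03
```

jog_arm(
  moves=[0.28,0.5,0,0,0,0,0,0.57,0.98,0,0,0,0,0,0.57,0.98,0,0,0,0,0,0.57,0.98,0,0,0,0,0,0.57,0.98,0,0,0,0,0,0.57,0.98,0,0,0,0,0,0.57,0.98,0,0,0,0,0,0.57,0.98,0,0,0,0,0],
)

```text
t: 29.32
eef_pos: [0.6135, -0.1556, 0.1225]
tool_rot: [-0.001, 0.865, 0.501, -0.001]
contact_force: [0.0, -0.3, 0.2]
gripper_width: 0.193
grasp_force: 39.1
```

jog_arm(
  moves=[0.57,0.98,0,0,0,0,0,0.28,0.5,0,0,0,0,0,0,0,0,0,0,0,0,0,0,0,0,0,0,0,0,0,0,0,0,0,0,0,0,0,0,0,0,0,0,0,0,0,0,0,0,0,0,0,0,0,0,0],
)

```text
t: 29.98
eef_pos: [0.646, -0.1561, 0.1246]
tool_rot: [-0.0, 0.866, 0.501, 0.0]
contact_force: [-0.9, 0.3, -0.1]
gripper_width: 0.2
grasp_force: 39.1
```

```bash
python3 - <<'E'
from h import *
w=snap('wrist','w10'); print(dish(w,(.6476,-.1567),.104,.022,160)); go(.6476,-.1567,.012,-30)
cv2.imwrite('pics/c10.png',w['color'][100:360,180:460])
E
```

```text
[array([ 0.643, -0.165]), array([0.1073, 0.1287]), np.float64(145.7534)]
t 30.03 tcp [ 0.6462 -0.1561  0.1246] psi -29.91 | units x 0.01 y 0.07 z 5.63 rz 0.02
```

View pics/c10.png

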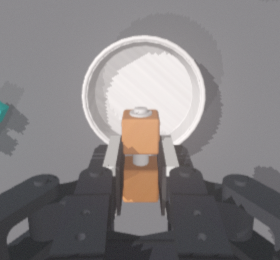

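The crop shows the small pair held level at (140,150), over the small dish.

jog_arm(
  moves=[0,0.05,0.6,0,0,0,0,0,0,1,0,0,0,0,0,0,1,0,0,0,0,0,0,1,0,0,0,0,0,0,0.9,0,0,0,0,0,0,0.5,0,0,0,0,0,0,0.3,0,0,0,0,0,0,0.15,0,0,0,0],
)

```text
t: 30.7
eef_pos: [0.647, -0.1566, 0.0145]
tool_rot: [-0.0, 0.866, 0.501, -0.0]
contact_force: [-0.7, 0.8, 0.3]
gripper_width: 0.193
grasp_force: 39.1
```

jog_arm(
  moves=[0,0,0.1,0,0,0,0,0,0,0.05,0,0,0,0,0,0,0.03,0,0,0,0,0,0,0,0,0,0,0,0,0,0,0,0,0,0,0,0,0,0,0,0,0.25,0,0,0,0,0,0,0.35,0,0,0,0,0,0,0.45],
)

```text
t: 31.37
eef_pos: [0.6475, -0.1566, 0.0121]
tool_rot: [0.0, 0.866, 0.501, 0.0]
contact_force: [0.1, -0.1, 0.1]
gripper_width: 0.45
grasp_force: 0.0
```

jog_arm(
  moves=[0,0,0,0,0,0,0.45,0,0,-0.3,0,0,0,0.45,0,0,-0.7,0,0,0,0.45,0,0,-1,0,0,0,0.45,0,0,-1,0,0,0,0.45,0,0,-1,0,0,0,0.45,0,0,-1,0,0,0,0.45,0,0,-0.9,0,0,0,0.45],
)

```text
t: 32.03
eef_pos: [0.6478, -0.1571, 0.1326]
tool_rot: [0.001, 0.866, 0.501, 0.001]
contact_force: [-0.2, 0.1, -0.9]
gripper_width: 0.449
grasp_force: 0.0
```

```bash
python3 - <<'E'
from h import *
from station import get_obs
w=snap('wrist','w11'); print(get_obs()['q'].round(2)); go(.3577,.2732,.15,-85.4);go(.42,.33,.15,94.6)
cv2.imwrite('pics/c11.png',w['color'][100:360,180:460])
E
```

```text
[-0.41  0.71  0.84  1.7  -0.61  1.01  0.13]
t 32.08 tcp [ 0.6496 -0.158   0.1362] psi -29.93 | units x 11.40 y -23.41 z -0.69 rz 13.87
t 32.08 tcp [ 0.6496 -0.158   0.1362] psi -29.93 | units x 15.42 y -22.12 z -0.69 rz -31.13
```

View pics/c11.png

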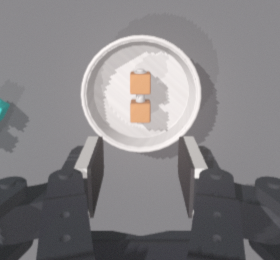

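The crop shows the small pair flat and central in the small dish, cubes at (140,83) and (140,110). Next is the large cedar.

jog_arm(
  moves=[0,0,0,0,0,0.99,0.75,0,0,0,0,0,0.99,0.75,0,0,0,0,0,0.99,0.75,0,0,0,0,0,0.99,0.75,0,0,0,0,0,0.99,0.75,0,0,0,0,0,0.99,0.75,0,0,0,0,0,0.99,0.75,0,0,0,0,0,0.99,0.75],
)

```text
t: 32.75
eef_pos: [0.6476, -0.1568, 0.1311]
tool_rot: [0.0, 0.97, 0.244, 0.001]
contact_force: [-0.9, -0.3, 0.5]
gripper_width: 0.752
grasp_force: 0.0
```

jog_arm(
  moves=[0,0,0,0,0,0.99,0.75,0,0,0,0,0,0.99,0.75,0,0,0,0,0,0.99,0.75,0,0,0,0,0,0.99,0.75,0,0,0,0,0,0.99,0.75,0,0,0,0,0,0.99,0.75,-0.28,-0.5,0,0,0,0,0.75,-0.55,-0.98,0,0,0,0,0.75],
)

```text
t: 33.42
eef_pos: [0.6286, -0.1303, 0.1311]
tool_rot: [0.001, 0.999, 0.04, 0.001]
contact_force: [0.2, 0.7, 0.6]
gripper_width: 0.748
grasp_force: 0.0
```

jog_arm(
  moves=[-0.55,-0.98,0,0,0,0,0.75,-0.55,-0.98,0,0,0,0,0.75,-0.55,-0.98,0,0,0,0,0.75,-0.55,-0.98,0,0,0,0,0.75,-0.55,-0.98,0,0,0,0,0.75,-0.55,-0.98,0,0,0,0,0.75,-0.55,-0.98,0,0,0,0,0.75,-0.55,-0.98,0,0,0,0,0.75],
)

```text
t: 34.08
eef_pos: [0.5268, 0.0221, 0.1304]
tool_rot: [-0.001, 0.999, 0.042, 0.0]
contact_force: [-0.0, -0.7, 0.3]
gripper_width: 0.745
grasp_force: 0.0
```

jog_arm(
  moves=[-0.55,-0.98,0,0,0,0,0.75,-0.55,-0.98,0,0,0,0,0.75,-0.55,-0.98,0,0,0,0,0.75,-0.55,-0.98,0,0,0,0,0.75,-0.55,-0.98,0,0,0,0,0.75,-0.55,-0.98,0,0,0,0,0.75,-0.55,-0.98,0,0,0,0,0.75,-0.55,-0.98,0,0,0,0,0.75],
)

```text
t: 34.75
eef_pos: [0.4261, 0.171, 0.1303]
tool_rot: [-0.001, 0.999, 0.042, -0.0]
contact_force: [0.4, 0.1, -1.0]
gripper_width: 0.756
grasp_force: 0.0
```

jog_arm(
  moves=[-0.55,-0.98,0,0,0,0,0.75,-0.55,-0.98,0,0,0,0,0.75,-0.55,-0.98,0,0,0,0,0.75,-0.55,-0.98,0,0,0,0,0.75,-0.55,-0.98,0,0,0,0,0.75,-0.28,-0.5,0,0,0,0,0.75,0,0,0,0,0,0,0.75,0,0,0,0,0,0,0.75],
)

```text
t: 35.42
eef_pos: [0.3577, 0.2728, 0.1301]
tool_rot: [-0.0, 0.999, 0.042, -0.0]
contact_force: [0.7, 0.7, -0.4]
gripper_width: 0.752
grasp_force: 0.0
```

```bash
python3 - <<'E'
from h import *; import pickle
from station import get_obs
w=snap('wrist','w12'); r=tops(w,'cedar',.036,(.3577,.2732),.07); print(r,get_obs()['q'].round(2)); go(*r['rect'][0],.005,-85.4)
c=pickle.load(open('w6.pkl','rb')); print('black edge/cap',plane(c,[[548,105],[600,55],[640,118]],.018),plane(c,[[600,55]],.036))
E
```

```text
{'n': 1072, 'th': 198.0, 'rect': [array([0.3591, 0.2714]), array([0.0775, 0.0337]), np.float64(4.676)], 'axis': array([179.8,   2. ]), 'all': [array([0.3603, 0.2715]), array([0.0798, 0.0337]), np.float64(4.676)]} [-1.77  0.69  1.37  2.22 -0.86  0.97 -1.36]
t 35.47 tcp [0.3582 0.2721 0.1302] psi -85.26 | units x 0.04 y 0.04 z 6.26 rz 0.04
black edge/cap [[0.28625093 0.28721156 0.018     ]
 [0.23910082 0.30182511 0.018     ]
 [0.26353958 0.36140685 0.018     ]] [[0.24867498 0.28922055 0.036     ]]
```

View pics/w12.png

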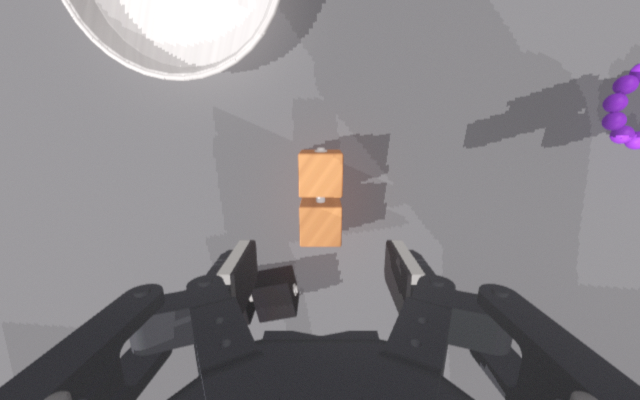

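The wrist view shows the large cedar at (320,198), aligned and centred. The black look-alike at (275,293) is about 50 mm behind the finger plane. Joint 3 is at 1.37, so I descend in steps and check it.

jog_arm(
  moves=[0.04,0.03,0.4,0,0,0,0.65,0,0,0.6,0,0,0,0.65,0,0,0.6,0,0,0,0.65,0,0,0.6,0,0,0,0.65,0,0,0.4,0,0,0,0.65,0,0,0.2,0,0,0,0.65,0,0,0,0,0,0,0.65,0,0,0,0,0,0,0.65],
)

```text
t: 36.13
eef_pos: [0.3596, 0.2715, 0.074]
tool_rot: [0.0, 0.999, 0.04, 0.0]
contact_force: [-0.3, -0.1, -0.2]
gripper_width: 0.647
grasp_force: 0.0
```

```bash
python3 - <<'E'
from h import *
from station import get_obs
print(get_obs()['q'].round(3)); go(.3588,.2716,.005,-85.4)
E
```

```text
[-1.669  0.74   1.218  2.256 -0.98   0.866 -1.284]
t 36.13 tcp [0.3596 0.2715 0.074 ] psi -85.38 | units x -0.04 y -0.01 z 3.45 rz 0.00
```

jog_arm(
  moves=[0,0,0.4,0,0,0,0.65,0,0,0.6,0,0,0,0.65,0,0,0.6,0,0,0,0.65,0,0,0.6,0,0,0,0.65,0,0,0.5,0,0,0,0.65,0,0,0.3,0,0,0,0.65,0,0,0.2,0,0,0,0.65,0,0,0,0,0,0,0.65],
  grip_force=60,
)

```text
t: 36.8
eef_pos: [0.3591, 0.2718, 0.0095]
tool_rot: [0.0, 0.999, 0.041, -0.0]
contact_force: [0.2, -0.3, -0.6]
gripper_width: 0.649
grasp_force: 0.0
```

```bash
python3 - <<'E'
from h import *
from station import get_obs
print(get_obs()['q'].round(3)); go(.3588,.2716,.006,-85.4)
E
```

```text
[-1.56   0.813  1.042  2.279 -1.144  0.759 -1.171]
t 36.8 tcp [0.3591 0.2718 0.0095] psi -85.33 | units x -0.02 y 0.01 z 0.17 rz 0.02
```

jog_arm(
  moves=[0,0,0.15,0,0,0,0.65,0,0,0,0,0,0,0,0,0,0,0,0,0,0,0,0,0,0,0,0,0,0,0,0,0,0,0,0,0,0,0,0,0,0,0,0,0,0,0,0,0,0,0,0,-0.3,0,0,0,0],
)

```text
t: 37.47
eef_pos: [0.3589, 0.2718, 0.0127]
tool_rot: [0.0, 0.999, 0.041, -0.0]
contact_force: [-0.9, 0.3, -1.4]
gripper_width: 0.409
grasp_force: 59.8
```

jog_arm(
  moves=[0,0,-0.5,0,0,0,0,0,0,-0.7,0,0,0,0,0,0,-0.7,0,0,0,0,0,0,-0.7,0,0,0,0,0,0,-0.7,0,0,0,0,0,0,-0.7,0,0,0,0,0,0,-0.7,0,0,0,0,0,0,0,0,0,0,0],
)

```text
t: 38.13
eef_pos: [0.3601, 0.2725, 0.1088]
tool_rot: [-0.001, 0.999, 0.041, 0.001]
contact_force: [0.0, 0.0, -1.1]
gripper_width: 0.411
grasp_force: 59.8
```

```bash
python3 - <<'E'
from h import *
from station import get_obs
print(get_obs()['q'].round(3)); go(.5277,.3956,.014,-85.4)
E
```

```text
[-1.729  0.701  1.309  2.235 -0.899  0.922 -1.338]
t 38.13 tcp [0.3601 0.2725 0.1088] psi -85.34 | units x 8.85 y -5.45 z 4.74 rz 0.02
```

jog_arm(
  moves=[0.5,-0.3,0,0,0,0,0,0.98,-0.6,0,0,0,0,0,0.98,-0.6,0,0,0,0,0,0.98,-0.6,0,0,0,0,0,0.98,-0.6,0,0,0,0,0,0.98,-0.6,0,0,0,0,0,0.98,-0.6,0,0,0,0,0,0.98,-0.6,0,0,0,0,0],
)

```text
t: 38.8
eef_pos: [0.499, 0.3741, 0.1061]
tool_rot: [0.0, 0.999, 0.041, -0.001]
contact_force: [-0.4, 0.2, -0.7]
gripper_width: 0.41
grasp_force: 59.8
```

jog_arm(
  moves=[0.98,-0.6,0,0,0,0,0,0.5,-0.3,0,0,0,0,0,0,0,0,0,0,0,0,0,0,0,0,0,0,0,0,0,0,0,0,0,0,0,0,0,0,0,0,0,0,0,0,0,0,0,0,0,0,0,0,0,0,0],
)

```text
t: 39.47
eef_pos: [0.5261, 0.3938, 0.107]
tool_rot: [-0.0, 0.999, 0.041, -0.0]
contact_force: [-0.8, -0.3, -1.1]
gripper_width: 0.41
grasp_force: 59.8
```

```bash
python3 - <<'E'
from h import *
from station import get_obs
w=snap('wrist','w13'); print(get_obs()['q'].round(3)); go(.5277,.3956,.0135,-85.4)
cv2.imwrite('pics/c13.png',w['color'][100:360,100:540])
E
```

```text
[-1.431  0.917  1.141  1.75  -0.929  1.122 -1.469]
t 39.52 tcp [0.5262 0.3939 0.107 ] psi -85.34 | units x 0.08 y -0.08 z 4.67 rz 0.02
```

View pics/c13.png

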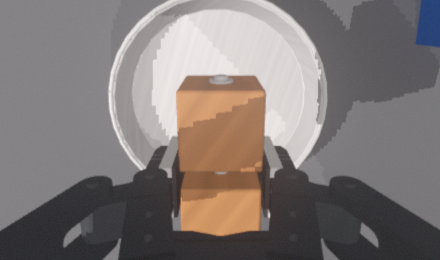

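The crop shows the large pair held level at (220,150), over the large dish.

jog_arm(
  moves=[0.08,-0.08,0.5,0,0,0,0,0,0,0.8,0,0,0,0,0,0,0.9,0,0,0,0,0,0,0.9,0,0,0,0,0,0,0.7,0,0,0,0,0,0,0.4,0,0,0,0,0,0,0.2,0,0,0,0,0,0,0.1,0,0,0,0],
)

```text
t: 40.18
eef_pos: [0.528, 0.3953, 0.0159]
tool_rot: [0.0, 0.999, 0.041, -0.0]
contact_force: [-0.0, 0.9, -0.5]
gripper_width: 0.412
grasp_force: 59.8
```

jog_arm(
  moves=[0,0,0.08,0,0,0,0,0,0,0.05,0,0,0,0,0,0,0.03,0,0,0,0,0,0,0,0,0,0,0,0,0,0,0,0,0,0,0,0,0,0,0,0,0.45,0,0,0,0,0,0,0.55,0,0,0,0,0,0,0.65],
)

```text
t: 40.85
eef_pos: [0.528, 0.3958, 0.0137]
tool_rot: [-0.0, 0.999, 0.041, -0.0]
contact_force: [-0.1, 0.6, 0.2]
gripper_width: 0.644
grasp_force: 0.0
```

jog_arm(
  moves=[0,0,0,0,0,0,0.7,0,0,-0.3,0,0,0,0.7,0,0,-0.7,0,0,0,0.7,0,0,-1,0,0,0,0.7,0,0,-1,0,0,0,0.7,0,0,-1,0,0,0,0.7,0,0,-1,0,0,0,0.7,0,0,-1,0,0,0,0.7],
)

```text
t: 41.52
eef_pos: [0.5284, 0.3955, 0.1361]
tool_rot: [-0.0, 0.999, 0.04, 0.0]
contact_force: [0.7, 0.1, -1.2]
gripper_width: 0.701
grasp_force: 0.0
```

jog_arm(
  moves=[0,0,-0.5,0,0,0,0.7,0,0,0,0,0,0,0.7,0,0,0,0,0,0,0.7,0,0,0,0,0,0,0.7,0,0,0,0,0,0,0.7,0,0,0,0,0,0,0.7,0,0,0,0,0,0,0.7,0,0,0,0,0,0,0.7],
)

```text
t: 42.18
eef_pos: [0.528, 0.3955, 0.1432]
tool_rot: [0.0, 0.999, 0.041, -0.0]
contact_force: [0.0, -0.2, 0.8]
gripper_width: 0.698
grasp_force: 0.0
```

```bash
python3 - <<'E'
from h import *
a=snap('wrist','w14')['color'][60:300,160:480]; b=snap('scene','s14')['color'][150:290,140:510]; d=snap('side','d14')['color'][100:380,200:480]
b=cv2.resize(b,None,fx=1.9,fy=1.9); f=lambda i,w:cv2.copyMakeBorder(i,0,max(0,280-i.shape[0]),0,w-i.shape[1],0)
o=np.vstack([np.hstack([f(a,420),f(d,283)]),f(b,703)[:266]]); cv2.imwrite('pics/end.png',o); print(o.shape)
E
```

```text
(546, 703, 3)
```

View pics/end.png

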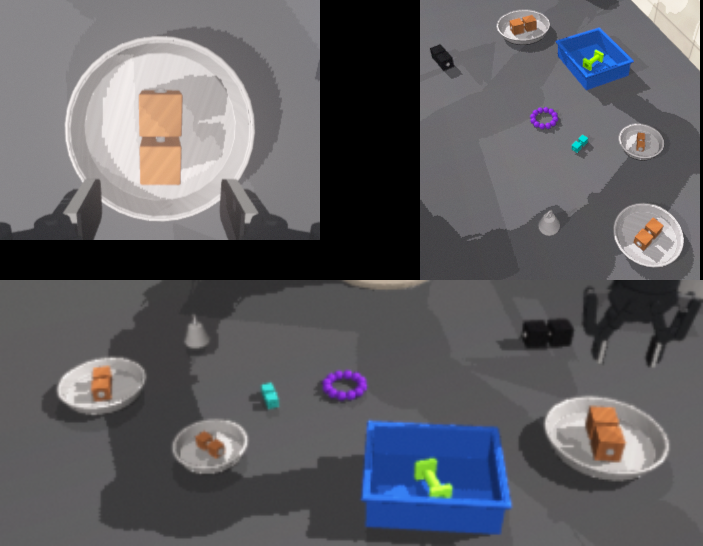

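The final picture shows all three pairs flat in their own dishes, the lime toy in the tub, and the bell, ring and look-alikes where they started. Handing in.

```bash
python3 -c "
from station import *
print(hand_in())"
```

```text
the job is handed in; nothing more can be done
None
```

Job handed in at about 42 s: the lime toy went into the wash tub first, each cedar pair now lies flat in the dish of its size, and the bell and bead ring were left alone.

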